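Put the yellow printing block back in its keyed storage bay

ROBOT

A 7-joint arm with a two-finger parallel gripper is mounted at the origin on the work surface. World frame = base frame: x ahead of the robot, y to its left, z up, the work surface at z = 0. Lengths are in m, angles in rad, forces in N, time in s.
With the tool pointing down it reaches from about 0.4 to 0.85 m from the base axis. Payload 10.4 kg.
Tool frame: the origin (TCP) lies between the finger pads; the fingertips stand 14 mm ahead of it and the grasp point (between the pads) lies 5 mm behind it; z points along the fingers, y is the direction in which the jaws open and shut (so a half turn about z gives the same grasp; the last joint's range is limited). The gripper opens to 87 mm and grips with 3 to 60 N. Pads are 19 mm wide; open, the fingers measure 117 mm over their backs; the gripper's body (75 mm by 190 mm) begins 51 mm behind the grasp point.
Start: joints at [-1.208, 0.332, -0.065, 1.46, 0.022, 1.35, -0.088], TCP at [0.235, 0.579, 0.237] pointing down, gripper open.
Joint ranges: [-2.6, 2.6], [-0.5, 2.12], [-1.47, 1.34], [0.16, 2.42], [-1.27, 4.41], [0.06, 2.06], [-2.6, 2.6]. Speed limits (rad/s): [2.22, 2.22, 2.79, 2.79, 3.14, 3.14, 3.14].

INTERFACE

Orientations are given as a unit quaternion [x, y, z, w].
In Python, from bench import readout, camera, calibration, order gives the robot as it stands.
- The arm moves only by the tool apply_moves, never from a script. Its argument "deltas" is a list of rows, each an object with "translation": the shift along the world's x, y, z in m, a list of three; "turn": the turn, a rotation vector about the world's x, y, z in rad, a list of three; "hand": the finger opening in m, from 0 to 0.087. A call has 1 to 5 rows; each row shifts and turns the pose as measured when the row begins; what a row does not reach is not made up. A row lasts 1/10 s, in which the tool goes at most 50 mm and 8.59 degrees, less where a joint would pass 70% of its speed; a pose out of reach is approached as far as the arm can. A call with a gripper value outside its range is refused whole. The fingers move at their own pace and stop on an object; "newtons" is the grip in N (left out, the last holds). Time passes only in rows, so rows that do not move let the fingers close. It gives the time, the measured TCP pose, the force and the opening at its end, in the units of the state.
- readout.read_state(): the state, without advancing time (a new reading comes with each control period).
- camera(name): name is "scene" or "top" or "wrist"; returns the picture (420x560x3 uint8, red, green, blue); there is no depth.
- calibration(name): a dict with "fx", "fy", "cx", "cy" (pixels), "D" ([k1, k2, p1, p2, k3] as OpenCV has them; the pictures are not rectified), "extrinsics" (4x4, takes a point from world to camera coordinates). Camera axes: x right, y down, z forward; pixel columns grow to the right and rows downward; lengths in m; the calibration is good to about 2 mm. A picture is of the moment at which its call begins: read the wrist's pose just before it. calibration takes no time and is no camera call; for the wrist camera it gives the pose at the moment of the call.
- order.close_job(): hands the job in, once; it reports no verdict.
The state is a dict: "time": time; "joint_positions": joint angles; "joint_vel": joint speeds; "joint_torque": joint torques, N m; "ee_pos": TCP position; "eef_rot": TCP orientation; "ft_force": force on the tool from outside, world axes, zero at the start; "torque": the same for the moment, N m; "width": finger opening in m.
Only numpy, scipy, OpenCV 4.12 (cv2) and the standard library are available. Lean on these libraries where they do the work, as an engineer would, in place of code of your own. Each camera call takes 0.05 s, during which the arm holds its last target. There are 200 camera calls.

TASK

Put the yellow printing block away in the bay with the yellow label, white-banded end towards the label, and feel along the bay for the spot where the cleats under the block drop into their recesses, so that it lies fully home and flat, and let go. Leave the red and blue blocks, the ink tin and the roller where they are.

Things in the scene. Friction and masses are not known exactly. Their poses are not given: they have to be found in the camera images.
- block_yellow: wooden relief-printing block, yellow face, 150 (x) x 50 (y) x 33 high; white band across the face at its +x end. Origin: centre of its underside (bottom of the cleats), z up. Two cleats 7 high cross the underside: 30 long centred at x = +40, 16 long at x = -40. 0.2 to 0.4 kg. Starts on the inking slab.
- bay_yellow: plywood bay, yellow label tile on an end block (30 high, x = +125 to +185) closing its +x end; -x end open. Origin: on the table, mid-channel; x along the channel to the label, z up. Base 370 x 90 x 6, x = -180 to +190. Side walls: tops z = 26, inner faces y = +-28, x = -140 to +125. Neighbouring bays are 95 apart in y, in any order.
- bed_top (a point): point on top of the yellow bay's bed (black, top at bay z = 14), fixed at bay x = -100. The bed has two recesses 8 deep for the cleats: 34 long (nearer the label) and 20 long, centres 80 apart. The bed was set by hand: the middle between its recesses is anywhere from bay x = -30 to +30, not reported. Block origin: z = 14 on top of the bed, z = 7 when home
- bay_red: plywood bay, red label tile on an end block (30 high, x = +125 to +185) closing its +x end; -x end open. Origin: on the table, mid-channel; x along the channel to the label, z up. Base 370 x 90 x 6, x = -180 to +190. Side walls: tops z = 26, inner faces y = +-28, x = -140 to +125. Holds the red block.
- bay_blue: plywood bay, blue label tile on an end block (30 high, x = +125 to +185) closing its +x end; -x end open. Origin: on the table, mid-channel; x along the channel to the label, z up. Base 370 x 90 x 6, x = -180 to +190. Side walls: tops z = 26, inner faces y = +-28, x = -140 to +125. Holds the blue block.
- block_red: wooden relief-printing block, red face, 150 (x) x 50 (y) x 33 high; white band across the face at its +x end. Origin: centre of its underside (bottom of the cleats), z up. Two cleats 7 high cross the underside: 30 long centred at x = +40, 16 long at x = -40. Home in the red bay.
- block_blue: wooden relief-printing block, blue face, 150 (x) x 50 (y) x 33 high; white band across the face at its +x end. Origin: centre of its underside (bottom of the cleats), z up. Two cleats 7 high cross the underside: 30 long centred at x = +40, 16 long at x = -40. Home in the blue bay.
- slab: dark wooden inking slab, fixed, 280 (x) x 200 (y) x 6, yellow ink smears; origin: centre of its underside
- brayer: ink roller lying on the table, about 165 long (x), roller 70 wide and 38 across at its +x end, 40 high; origin under its middle
- tin: ink tin, 80 across, 65 high, standing on the table; origin: centre of its underside
Mind the look-alikes: they are no part of the job. What is shaped like the block_yellow but green or pink is not meant.

How it is judged:
At the end, for the whole second after the job is handed in: The yellow block rests in the yellow bay, both cleats in the recesses: origin 4 to 9.5 mm above the table, within 36 mm of the bay middle lengthwise and 6 mm across, level to 0.035 rad, in line to 0.08 rad; red and blue blocks within 10 mm, tin and roller within 20 mm of their starts (x of block_yellow in the frame of bay_yellow between -0.036 and 0.036 m and y of block_yellow in the frame of bay_yellow between -0.006 and 0.006 m and z of block_yellow in the frame of bay_yellow between 0.004 and 0.0095 m and angle between block_yellow's own z axis and vertical below 0.035 rad and angle between the x axis of block_yellow and the x axis of bay_yellow, either way round below 0.08 rad and linear speed of block_yellow below 0.01 m/s and distance of each of block_red, block_blue from where it was at the start of the episode below 0.01 m and distance of each of tin, brayer from where it was at the start of the episode below 0.02 m); the robot touches nothing.
It fails at once if a block in the other two bays is shifted by more than 10 mm (distance of any of block_red, block_blue from where it was at the start of the episode above 0.01 m).
It fails at once if the ink tin or the roller is shifted by more than 20 mm (distance of any of tin, brayer from where it was at the start of the episode above 0.02 m).
It also fails if it takes over 43 s, if anything falls off the work surface, if the arm or the gripper's body presses on something with over 40 N, if the wrist force passes 120 N, or if a joint passes its speed limit or range.

## Working session

There is one attempt and no reset: what is moved stays moved. The work goes in short steps, Python scripts to look and compute and a tool call to move; the robot and the scene stay as the last step left them, time stands still between calls to the robot, and variables do not carry over. Pictures are saved under pics/ and viewed, about 8 in all and at most 12, crops included, and the job is handed in when it is done.

Besides the shell and the picture viewer there is one more tool, called after "Request:" by a JSON object that holds its "name" and its "arguments". apply_moves: Moves the arm, as the interface text tells. Its arguments: {"type":"object","properties":{"deltas":{"type":"array","items":{"type":"object","properties":{"translation":{"type":"array","items":{"type":"number"}},"turn":{"type":"array","items":{"type":"number"}},"hand":{"type":"number"}}}},"newtons":{"type":"number"}},"required":["deltas"]}

```bash
ls; mkdir -p pics; python3 - <<'E'
from bench import readout,camera,calibration
import cv2,numpy as np
s=readout.read_state();print({k:np.round(v,3).tolist() for k,v in s.items()})
for n in("top","scene"):
    im=camera(n);cv2.imwrite(f"pics/{n}0.png",im[...,::-1]);c=calibration(n);print(n,c)
E
```

```text
pics
{'time': 0.0, 'joint_positions': [-1.208, 0.333, -0.065, 1.461, 0.022, 1.35, -0.089], 'joint_vel': [0.001, -0.0, -0.0, -0.0, 0.001, -0.002, 0.0], 'joint_torque': [-0.0, -62.325, 0.024, -38.992, -0.061, 0.039, 0.0], 'ee_pos': [0.235, 0.579, 0.236], 'eef_rot': [0.192, 0.981, -0.001, -0.0], 'ft_force': [0.234, 0.268, 0.264], 'torque': [-0.015, -0.022, -0.024], 'width': 0.087}
top {'fx': 395.52298631088587, 'fy': 395.52298631088587, 'cx': 283.56701208125065, 'cy': 206.48016406093726, 'D': array([-0.08831302,  0.        ,  0.        ,  0.        ,  0.        ]), 'extrinsics': array([[-0.00364463, -0.99994225, -0.01011014,  0.23302985],
       [-0.9824235 ,  0.00546729, -0.18658556,  0.55352213],
       [ 0.18663006,  0.0092524 , -0.98238669,  0.98143267],
       [ 0.        ,  0.        ,  0.        ,  1.        ]])}
scene {'fx': 436.43842416072005, 'fy': 436.43842416072005, 'cx': 294.2480455435088, 'cy': 210.49648355010135, 'D': array([-0.14346349,  0.        ,  0.        ,  0.        ,  0.        ]), 'extrinsics': array([[-0.78875915,  0.61467788,  0.00548701,  0.29676059],
       [ 0.36625235,  0.47710911, -0.79889055, -0.26160407],
       [-0.49367825, -0.6281226 , -0.6014514 ,  1.65423134],
       [ 0.        ,  0.        ,  0.        ,  1.        ]])}
```

View pics/top0.png

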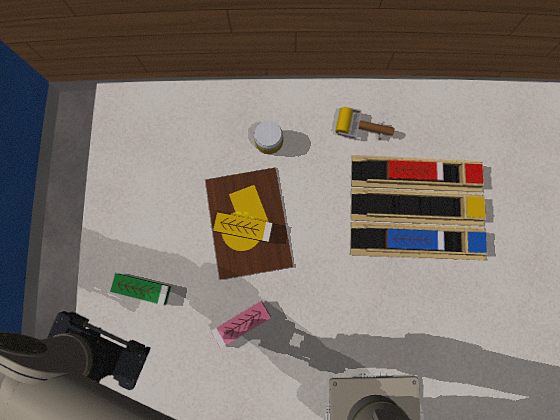

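View pics/scene0.png

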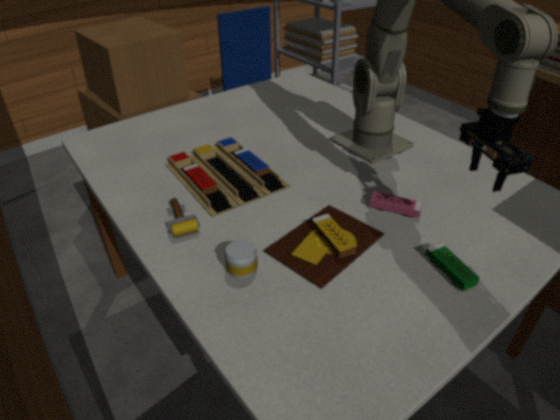

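Top view: the candidates are the yellow block at (243,227) with its white band at (267,232), the green block at (140,289), the pink block at (243,323), and flat ink smears at about (245,195) and (240,245). I choose the yellow block. The yellow bay is the middle one, label (476,207), open end (352,205). Next is a close crop of both.

```bash
python3 - <<'E'
import cv2,numpy as np
im=cv2.imread("pics/top0.png")
a=cv2.resize(im[200:260,195:305],None,fx=7,fy=7,interpolation=cv2.INTER_CUBIC)[:, :770]
b=cv2.resize(im[184:228,345:493],None,fx=5.2,fy=4,interpolation=cv2.INTER_CUBIC)[:, :770]
b=np.clip(b*1.0,0,255).astype(np.uint8)
b=cv2.copyMakeBorder(b,0,0,0,max(0,770-b.shape[1]),cv2.BORDER_CONSTANT)
cv2.imwrite("pics/crop1.png",np.vstack([a,b]))
E
```

```text
(no output)
```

View pics/crop1.png

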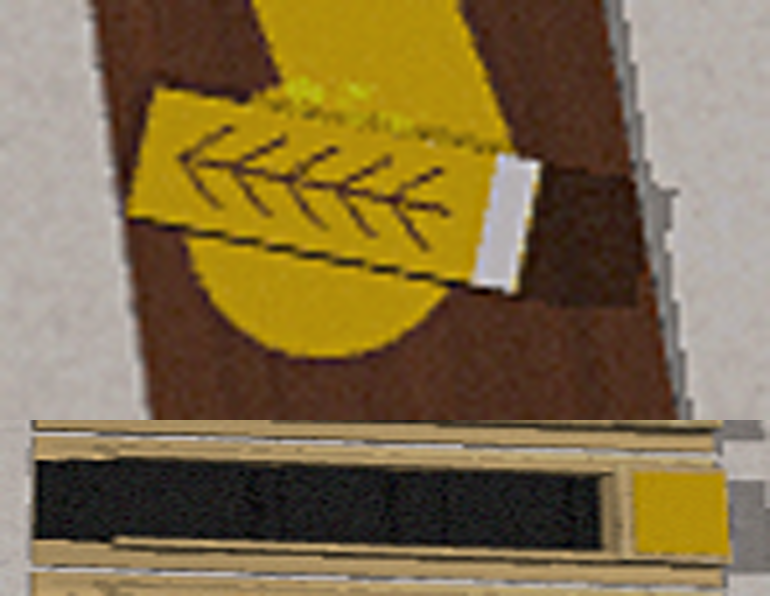

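```bash
cat > h.py <<'E'
import cv2,numpy as np
from bench import readout,camera,calibration
from scipy.spatial.transform import Rotation as R
def w(c,uv,z):
    """pixels -> world points on plane height z"""
    K=np.array([[c['fx'],0,c['cx']],[0,c['fy'],c['cy']],[0,0,1]])
    n=cv2.undistortPoints(np.float64(uv).reshape(-1,1,2),K,np.float64(c['D']))[:,0]
    E=c['extrinsics'];r=np.c_[n,np.ones(len(n))]@E[:3,:3];o=-E[:3,:3].T@E[:3,3]
    return o+r*((z-o[2])/r[:,2])[:,None]
def px(c,P):
    K=np.array([[c['fx'],0,c['cx']],[0,c['fy'],c['cy']],[0,0,1]]);E=c['extrinsics']
    return cv2.projectPoints(np.float64(P).reshape(-1,3),cv2.Rodrigues(E[:3,:3])[0],E[:3,3],K,np.float64(c['D']))[0][:,0]
def st():
    s=readout.read_state();print(round(s['time'],2),s['ee_pos'].round(4) if hasattr(s['ee_pos'],'round') else np.round(s['ee_pos'],4),np.round(R.from_quat(s['eef_rot']).as_matrix()[:,1:].T,4).tolist(),'F',np.round(s['ft_force'],1),'T',np.round(s['torque'],2),round(s['width'],4));return s
E
python3 - <<'E'
from h import *
c=calibration("top")
u=lambda a,s,o:(np.array(a)+.5)/s-.5+o
blk=u([(157,88),(541,158),(517,292),(128,218)],7,[195,200])
P=w(c,blk,.039);m=P.mean(0);d=(P[1]+P[2]-P[0]-P[3]);print('block',P.round(4)[:,:2].tolist(),m,np.degrees(np.arctan2(d[1],d[0])),np.linalg.norm(P[1]-P[0]),np.linalg.norm(P[1]-P[2]))
b=lambda L:u(np.array(L)-[0,420],[5.2,4],[345,184])
T=w(c,b([(634,472),(727,470),(729,555),(634,556)]),.031);print('tile',T[:,:2].round(4).tolist(),T.mean(0))
T=w(c,b([(33,430),(33,568)]),.026);print(T)
B=w(c,b([(36,461),(36,540),(600,475),(600,550)]),.014);print('bed ends',B.round(4))
im=cv2.imread("pics/top0.png")
hsv=cv2.cvtColor(im,cv2.COLOR_BGR2HSV)
for n,lo,hi in(("red",(0,150,80),(8,255,255)),("yel",(20,150,80),(32,255,255)),("blu",(105,150,80),(120,255,255))):
    M=cv2.inRange(hsv,lo,hi);M[:,:460]=0;M[:150]=0
    ys,xs=np.nonzero(M);print(n,len(xs),w(c,[(xs.mean(),ys.mean())],.031))
# bed intensity
print(im[200:214,345:470].mean((0,2)).round(0).astype(int).tolist())
E
```

```text
block [[0.543, 0.4075], [0.5155, 0.2616], [0.465, 0.2705], [0.4933, 0.4172]] [0.50418727 0.33921987 0.039     ] -100.80625827181693 0.1484933117924168 0.05127649464344004
tile [[0.5834, -0.2684], [0.5846, -0.3194], [0.5257, -0.3146], [0.5255, -0.2631]] [ 0.55480147 -0.29135698  0.031     ]
[[0.61501988 0.04755528 0.026     ]
 [0.52031861 0.05093653 0.026     ]]
bed ends [[ 0.5961  0.0448  0.014 ]
 [ 0.5413  0.0467  0.014 ]
 [ 0.585  -0.2574  0.014 ]
 [ 0.5324 -0.2528  0.014 ]]
red 291 [[ 0.64993671 -0.29531926  0.031     ]]
yel 365 [[ 0.55478263 -0.29105317  0.031     ]]
blu 346 [[ 0.46063486 -0.2859802   0.031     ]]
[174, 174, 172, 174, 178, 163, 79, 16, 26, 27, 26, 25, 24, 25, 26, 27, 26, 26, 26, 25, 28, 28, 32, 35, 34, 31, 34, 29, 33, 30, 28, 29, 31, 30, 32, 29, 30, 29, 28, 27, 28, 28, 26, 28, 30, 27, 28, 22, 19, 20, 22, 28, 29, 23, 22, 28, 28, 29, 29, 25, 29, 27, 26, 27, 28, 28, 27, 27, 28, 30, 27, 28, 28, 26, 21, 18, 24, 28, 27, 29, 28, 28, 28, 26, 27, 19, 28, 30, 26, 27, 28, 27, 29, 28, 28, 28, 27, 27, 27, 27, 28, 29, 27, 28, 28, 28, 27, 28, 23, 17, 22, 29, 24, 23, 19, 60, 110, 103, 101, 123, 145, 119, 103, 109, 108]
```

The crop confirms the yellow block, with its white band on the world −y side and the axis at −100.8°. The bay axis is about −92.6° and its origin about (0.562, −0.136). Two faint recess shadows show in the bed. I'll move above the block.

Request:
{"name": "apply_moves", "arguments": {"deltas": [{"translation": [0.028,-0.025,-0.01],"turn": [0,0,-0.14],"hand": 0.087},{"translation": [0.028,-0.025,-0.01],"turn": [0,0,-0.14],"hand": 0.087},{"translation": [0.028,-0.025,-0.01],"turn": [0,0,-0.14],"hand": 0.087},{"translation": [0.028,-0.025,-0.01],"turn": [0,0,-0.14],"hand": 0.087},{"translation": [0.028,-0.025,-0.01],"turn": [0,0,-0.14],"hand": 0.087}]}}

```text
time: 0.6
ee_pos: [0.3723, 0.4532, 0.1833]
eef_rot: [0.522, 0.853, -0.0, -0.002]
ft_force: [0.6, 0.4, -0.0]
width: 0.087
```

Request:
{"name": "apply_moves", "arguments": {"deltas": [{"translation": [0.028,-0.025,-0.01],"turn": [0,0,-0.14],"hand": 0.087},{"translation": [0.028,-0.025,-0.01],"turn": [0,0,-0.14],"hand": 0.087},{"translation": [0.028,-0.025,-0.01],"turn": [0,0,-0.14],"hand": 0.087},{"translation": [0.028,-0.025,-0.01],"turn": [0,0,-0.14],"hand": 0.087},{"translation": [0,0,0],"turn": [0,0,-0.1],"hand": 0.087}]}}

```text
time: 1.1
ee_pos: [0.4912, 0.3416, 0.139]
eef_rot: [0.782, 0.624, -0.002, -0.0]
ft_force: [-0.3, -0.2, -0.5]
width: 0.0871
```

```bash
python3 - <<'E'
from h import *
s=st();c=calibration("wrist");im=camera("wrist")
cv2.imwrite("pics/w1.png",im[...,::-1])
print(c)
E
```

```text
1.1 [0.4912 0.3416 0.139 ] [[0.9749, -0.2224, -0.0023], [-0.0027, -0.0015, -1.0]] F [-0.3 -0.2 -0.5] T [-0.13  0.11 -0.01] 0.0871
{'fx': 311.84991173238757, 'fy': 311.84991173238757, 'cx': 283.35502560295197, 'cy': 210.12418331430655, 'D': array([-0.06651805,  0.        ,  0.        ,  0.        ,  0.        ]), 'extrinsics': array([[ 0.97484496, -0.22287511, -0.00199691, -0.40177714],
       [-0.21429874, -0.93971976,  0.26646356,  0.41980624],
       [-0.06126463, -0.25933272, -0.96384293,  0.41571169],
       [ 0.        ,  0.        ,  0.        ,  1.        ]])}
```

View pics/w1.png

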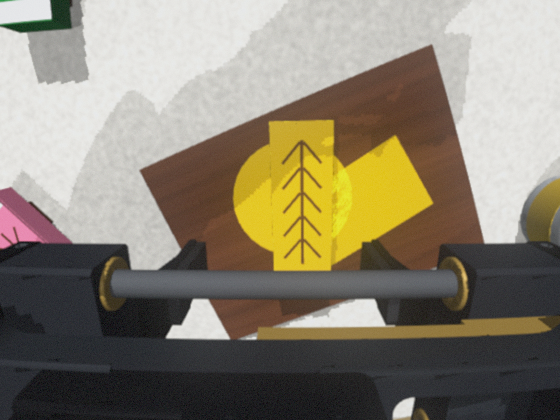

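Wrist view: the block's visible part has far corners (269,122) and (334,120). Its sides run down to (274,270) and (330,270) between the fingers.

```bash
python3 - <<'E'
from h import *
c=calibration("wrist")
P=w(c,[(269.5,121.5),(334,120),(274,270),(330.5,270)],.039);print(P.round(4))
a=(P[0]+P[1])/2;d=(P[2]-P[0]);e=P[3]-P[1];print([np.degrees(np.arctan2(q[1],q[0])) for q in(d,e)],np.linalg.norm(P[0]-P[1]))
f=d/np.linalg.norm(d)+e/np.linalg.norm(e);f/=np.linalg.norm(f);ce=a+.075*f;print('centre',ce,'ang',np.degrees(np.arctan2(f[1],f[0])))
E
```

```text
[[0.495  0.42   0.039 ]
 [0.5439 0.41   0.039 ]
 [0.4691 0.297  0.039 ]
 [0.5175 0.2858 0.039 ]]
[np.float64(-101.89708311110832), np.float64(-102.01102785868449)] 0.04992191192393322
centre [0.5039301  0.34163873 0.039     ] ang -101.95405548489641
```

Request:
{"name": "apply_moves", "arguments": {"deltas": [{"translation": [0.013,-0.001,-0.02],"turn": [0,0,0.016],"hand": 0.087},{"translation": [0,0,-0.035],"turn": [0,0,0],"hand": 0.087},{"translation": [0,0,-0.03],"turn": [0,0,0],"hand": 0.087},{"translation": [0,0,-0.01],"turn": [0,0,0],"hand": 0.087},{"translation": [0,0,0],"turn": [0,0,0],"hand": 0.087}]}}

```text
time: 1.65
ee_pos: [0.5007, 0.3466, 0.0423]
eef_rot: [0.773, 0.634, -0.001, -0.002]
ft_force: [0.0, -0.3, -0.2]
width: 0.0872
```

```bash
python3 -c "from h import *;st()"
```

```text
1.65 [0.5007 0.3466 0.0423] [[0.9806, -0.1958, -0.0045], [-0.004, 0.0029, -1.0]] F [ 0.  -0.3 -0.2] T [-0.08  0.05  0.03] 0.0872
```

Request:
{"name": "apply_moves", "arguments": {"deltas": [{"translation": [0.003,-0.006,-0.001],"turn": [0,0,-0.01],"hand": 0.087},{"translation": [0,0,0],"turn": [0,0,0],"hand": 0.087}]}}

```text
time: 1.85
ee_pos: [0.5042, 0.3413, 0.0433]
eef_rot: [0.776, 0.631, 0.0, -0.003]
ft_force: [1.0, 0.5, -0.3]
width: 0.087
```

Request:
{"name": "apply_moves", "arguments": {"deltas": [{"translation": [0,0,0],"turn": [0,0,0],"hand": 0.045},{"translation": [0,0,0],"turn": [0,0,0],"hand": 0.045},{"translation": [0,0,0],"turn": [0,0,0],"hand": 0.045},{"translation": [0,0,0],"turn": [0,0,0],"hand": 0.045},{"translation": [0,0,0],"turn": [0,0,0],"hand": 0.045}], "newtons": 30}}

```text
time: 2.35
ee_pos: [0.5059, 0.3428, 0.0471]
eef_rot: [0.776, 0.631, 0.003, -0.003]
ft_force: [-0.8, -0.5, 0.1]
width: 0.0547
```

```bash
python3 -c "from h import *;st()"
```

```text
2.35 [0.5059 0.3428 0.0471] [[0.979, -0.2037, -0.0002], [0.0015, 0.0084, -1.0]] F [-0.8 -0.5  0.1] T [-0.12  0.08 -0.01] 0.0547
```

The arm creeps up by just under 1 mm per idle row, so I'll compensate for that and re-lower before closing.

Request:
{"name": "apply_moves", "arguments": {"deltas": [{"translation": [-0.002,-0.002,-0.006],"turn": [0,0,0],"hand": 0.062},{"translation": [0,0,-0.001],"turn": [0.0,0,0],"hand": 0.062}]}}

```text
time: 2.55
ee_pos: [0.5036, 0.3406, 0.0397]
eef_rot: [0.776, 0.631, 0.003, -0.003]
ft_force: [-0.7, -0.6, -0.6]
width: 0.0609
```

```bash
python3 -c "from h import *;st()"
```

```text
2.55 [0.5036 0.3406 0.0397] [[0.9791, -0.2035, -0.0003], [0.0015, 0.0085, -1.0]] F [-0.7 -0.6 -0.6] T [-0.09  0.07  0.03] 0.0609
```

Request:
{"name": "apply_moves", "arguments": {"deltas": [{"translation": [0,0,0],"turn": [-0.008,-0.001,0],"hand": 0.045},{"translation": [0,0,0],"turn": [0,0,0],"hand": 0.045},{"translation": [0,0,0],"turn": [0,0,0],"hand": 0.045}]}}

```text
time: 2.85
ee_pos: [0.5038, 0.3403, 0.0392]
eef_rot: [0.776, 0.631, 0.001, 0.001]
ft_force: [0.3, -1.4, 1.2]
width: 0.0501
```

```bash
python3 -c "from h import *;st()"
```

```text
2.85 [0.5038 0.3403 0.0392] [[0.979, -0.2036, 0.0028], [0.0027, -0.001, -1.0]] F [ 0.3 -1.4  1.2] T [-0.29 -0.05  0.03] 0.0501
```

Request:
{"name": "apply_moves", "arguments": {"deltas": [{"translation": [0,0,0],"turn": [0,0,0],"hand": 0.055},{"translation": [0,0,0.0015],"turn": [0,0,0],"hand": 0.055},{"translation": [0,0,0],"turn": [0,0,0],"hand": 0.045},{"translation": [0,0,0],"turn": [0,0,0],"hand": 0.045}], "newtons": 40}}

```text
time: 3.25
ee_pos: [0.5036, 0.3404, 0.0408]
eef_rot: [0.776, 0.631, 0.001, 0.001]
ft_force: [-0.5, 0.4, -2.2]
width: 0.0492
```

```bash
python3 -c "from h import *;st()"
```

```text
3.25 [0.5036 0.3404 0.0408] [[0.9791, -0.2036, 0.0024], [0.0023, -0.0008, -1.0]] F [-0.5  0.4 -2.2] T [-0.14  0.04  0.02] 0.0492
```

Request:
{"name": "apply_moves", "arguments": {"deltas": [{"translation": [0,0,0.02],"turn": [0,0,0],"hand": 0.045},{"translation": [0,0,0.035],"turn": [0,0,0],"hand": 0.045},{"translation": [0.006,-0.03,0.03],"turn": [0,0,0.016],"hand": 0.045},{"translation": [0.006,-0.04,0.01],"turn": [0,0,0.016],"hand": 0.045},{"translation": [0.006,-0.04,0],"turn": [0,0,0.016],"hand": 0.045}]}}

```text
time: 3.75
ee_pos: [0.5171, 0.2333, 0.1363]
eef_rot: [0.756, 0.654, -0.002, 0.0]
ft_force: [1.1, -0.1, -2.8]
width: 0.0493
```

```bash
python3 - <<'E'
from h import *
s=st();c=calibration("top")
O=np.array([.5618,-.1364]);a=np.radians(-92.6);ex=np.array([np.cos(a),np.sin(a)]);ey=np.array([-ex[1],ex[0]])
im=cv2.imread("pics/top0.png").astype(np.float32).mean(2)
xs=np.arange(-.12,.125,.002);acc=0
for y in np.arange(-.015,.016,.003):
    P=np.array([[*(O+x*ex+y*ey),.014] for x in xs]);q=px(c,P).astype(np.float32)
    acc=acc+cv2.remap(im,q[:,:1],q[:,1:],cv2.INTER_LINEAR)[:,0]/11
for x,v in zip(xs,acc): print(round(x*1000),round(float(v)),end='; ')
E
```

```text
3.75 [0.5171 0.2333 0.1363] [[0.9896, -0.1436, -0.0019], [-0.0023, -0.0022, -1.0]] F [ 1.1 -0.1 -2.8] T [-0.16 -0.05 -0.01] 0.0493
-120 27; -118 27; -116 27; -114 28; -112 30; -110 28; -108 29; -106 29; -104 27; -102 28; -100 29; -98 29; -96 28; -94 28; -92 28; -90 28; -88 28; -86 27; -84 28; -82 29; -80 29; -78 28; -76 27; -74 28; -72 25; -70 21; -68 19; -66 20; -64 22; -62 24; -60 28; -58 29; -56 25; -54 22; -52 23; -50 27; -48 28; -46 29; -44 30; -42 30; -40 28; -38 25; -36 28; -34 28; -32 27; -30 26; -28 28; -26 28; -24 28; -22 29; -20 28; -18 27; -16 28; -14 28; -12 29; -10 30; -8 28; -6 28; -4 29; -2 28; 0 26; 2 24; 4 20; 6 18; 8 21; 10 26; 12 28; 14 27; 16 28; 18 30; 20 28; 22 28; 24 28; 26 28; 28 26; 30 26; 32 24; 34 19; 36 24; 38 28; 40 30; 42 27; 44 26; 46 28; 48 29; 50 28; 52 28; 54 29; 56 28; 58 28; 60 28; 62 27; 64 27; 66 27; 68 27; 70 27; 72 27; 74 27; 76 27; 78 29; 80 29; 82 28; 84 28; 86 28; 88 28; 90 29; 92 27; 94 27; 96 28; 98 25; 100 22; 102 19; 104 21; 106 27; 108 29; 110 24; 112 25; 114 22; 116 21; 118 48; 120 83; 122 109; 124 104;
```

Bed profile: the short recess spans bay x of about −72 to −52 and the long one about 1 to 35. That puts the middle at −22 mm, world (0.563, −0.114). I'll carry the block to just short of it.

Request:
{"name": "apply_moves", "arguments": {"deltas": [{"translation": [0.005,-0.038,0],"turn": [0,0,0.011],"hand": 0.045},{"translation": [0.005,-0.038,0],"turn": [0,0,0.011],"hand": 0.045},{"translation": [0.005,-0.038,0],"turn": [0,0,0.011],"hand": 0.045},{"translation": [0.005,-0.038,0],"turn": [0,0,0.011],"hand": 0.045},{"translation": [0.005,-0.038,0],"turn": [0,0,0.011],"hand": 0.045}]}}

```text
time: 4.25
ee_pos: [0.541, 0.0357, 0.1364]
eef_rot: [0.737, 0.676, -0.001, -0.001]
ft_force: [1.7, -0.5, -2.5]
width: 0.05
```

Request:
{"name": "apply_moves", "arguments": {"deltas": [{"translation": [0.005,-0.038,0],"turn": [0,0,0.011],"hand": 0.045},{"translation": [0.005,-0.038,0],"turn": [0,0,0.011],"hand": 0.045},{"translation": [0.005,-0.038,-0.01],"turn": [0,0,0.011],"hand": 0.045},{"translation": [0.005,-0.03,-0.01],"turn": [0,0,0.011],"hand": 0.045},{"translation": [0,0,0],"turn": [0,0,0],"hand": 0.045}]}}

```text
time: 4.75
ee_pos: [0.5592, -0.1207, 0.1154]
eef_rot: [0.723, 0.69, -0.002, -0.0]
ft_force: [-0.3, 0.1, -2.0]
width: 0.0494
```

```bash
python3 - <<'E'
from h import *
s=st();c=calibration("wrist");im=camera("wrist");cv2.imwrite("pics/w2.png",im[...,::-1])
E
```

```text
4.75 [ 0.5592 -0.1207  0.1154] [[0.9989, -0.0465, -0.0032], [-0.0033, -0.0029, -1.0]] F [-0.3  0.1 -2. ] T [-0.08  0.02  0.02] 0.0494
```

View pics/w2.png

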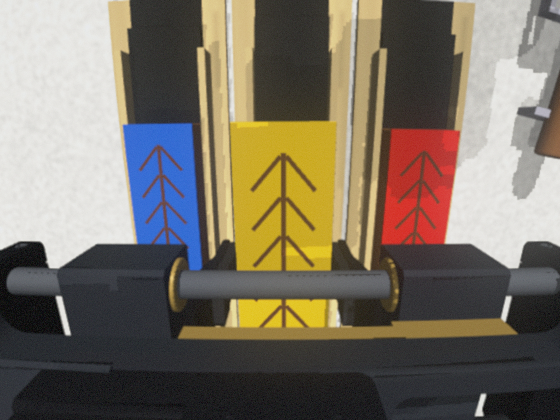

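Wrist view: the yellow block is over the yellow bay, far corners (231,122) and (336,122). Bay walls show on both sides above it. Blue block corners are (125,125) and (194,124), red ones (389,129) and (459,131).

```bash
python3 - <<'E'
from h import *
c=calibration("wrist")
Y=w(c,[(231,122),(336,122),(236,250),(331,250)],.1136);print('yblock',Y.round(4)[:,:2].tolist())
B=w(c,[(125,125),(194,124),(389,129),(459,131)],.040);print('blue,red',B.round(4)[:,:2].tolist(),B.mean(0))
n=(B[2]+B[3]-B[0]-B[1])/2;print('ang',np.degrees(np.arctan2(n[1],n[0])),np.linalg.norm(n))
im=cv2.imread("pics/w2.png");g=im.mean(2)
for r in(10,40,70,100):
    d=np.nonzero(g[r,200:380]<70)[0]+200
    p=w(c,[(d.min()-.5,r),(d.max()+.5,r)],.014);q=w(c,[(d.min()-.5,r),(d.max()+.5,r)],.026);print(r,d.min(),d.max(),p[:,:2].round(4).tolist(),'mid14',p.mean(0)[:2].round(4),'mid26',q.mean(0)[:2].round(4))
t=px(c,[[*(np.array([.5618,-.1364])+x*np.array([-.0454,-.999])),.014] for x in(-.18,-.14,-.1)]);print(t)
E
```

```text
yblock [[0.5377, -0.0433], [0.5869, -0.0455], [0.5345, -0.1078], [0.5842, -0.11]]
blue,red [[0.4494, -0.0398], [0.4993, -0.0421], [0.6362, -0.0516], [0.6874, -0.0545]] [ 0.5680717  -0.04700777  0.04      ]
ang -3.7127662747207273 0.18784558626272632
10 200 327 [[0.5044, 0.0395], [0.5977, 0.0346]] mid14 [0.5511 0.0371] mid26 [0.5516 0.0331]
40 200 327 [[0.5025, 0.0189], [0.5972, 0.0141]] mid14 [0.5499 0.0165] mid26 [0.5505 0.0135]
70 207 376 [[0.5058, -0.0026], [0.634, -0.0083]] mid14 [ 0.5699 -0.0054] mid26 [ 0.5695 -0.0073]
100 208 374 [[0.5044, -0.0243], [0.6328, -0.0301]] mid14 [ 0.5686 -0.0272] mid26 [ 0.5683 -0.0281]
[[288.93691667  -1.38276148]
 [288.7747255   56.85018841]
 [288.594952   112.11763154]]
```

```bash
python3 - <<'E'
from h import *
c=calibration("wrist")
im=cv2.imread("pics/w2.png");g=im.mean(2)
for r in(5,25,40,70,90,110):
    d=np.nonzero(g[r,236:346]<70)[0]+236
    e=np.array([(d.min()-.5,r),(d.max()+.5,r)])
    p=w(c,e,.014);q=w(c,e,.026);print(r,d.min(),d.max(),'wid',np.linalg.norm(p[1]-p[0]).round(4),np.linalg.norm(q[1]-q[0]).round(4),'mid14',p.mean(0)[:2].round(4),'mid26',q.mean(0)[:2].round(4))
E
```

```text
5 256 327 wid 0.0522 0.0497 mid14 [0.5717 0.0392] mid26 [0.5712 0.0351]
25 255 328 wid 0.0542 0.0516 mid14 [0.5711 0.0256] mid26 [0.5707 0.0222]
40 255 327 wid 0.0539 0.0514 mid14 [0.5703 0.0153] mid26 [0.5699 0.0123]
70 254 329 wid 0.0572 0.0544 mid14 [ 0.5698 -0.0058] mid26 [ 0.5695 -0.0077]
90 255 328 wid 0.0564 0.0537 mid14 [ 0.5692 -0.0202] mid26 [ 0.5689 -0.0214]
110 255 327 wid 0.0563 0.0536 mid14 [ 0.5683 -0.0349] mid26 [ 0.568  -0.0354]
```

Request:
{"name": "apply_moves", "arguments": {"deltas": [{"translation": [0.005,0.011,-0.01],"turn": [0,0,0],"hand": 0.045},{"translation": [0,0,-0.015],"turn": [0,0,0],"hand": 0.045},{"translation": [0,0,-0.015],"turn": [0,0,0],"hand": 0.045},{"translation": [0,0,0],"turn": [0,0,0],"hand": 0.045}]}}

```text
time: 5.2
ee_pos: [0.5647, -0.1004, 0.0717]
eef_rot: [0.721, 0.693, -0.001, -0.002]
ft_force: [-0.2, 0.3, -2.5]
width: 0.0495
```

```bash
python3 - <<'E'
from h import *
s=st();c=calibration("wrist");im=camera("wrist")[...,::-1].copy();cv2.imwrite("pics/w3.png",im)
np.save("c3.npy",c,allow_pickle=True)
cv2.imwrite("pics/w3c.png",cv2.resize(im[:300,190:390],None,fx=2.6,fy=2,interpolation=cv2.INTER_CUBIC))
E
```

```text
5.2 [ 0.5647 -0.1004  0.0717] [[0.9992, -0.0389, -0.0044], [-0.0044, 0.0012, -1.0]] F [-0.2  0.3 -2.5] T [-0.09  0.07 -0.01] 0.0495
```

View pics/w3c.png

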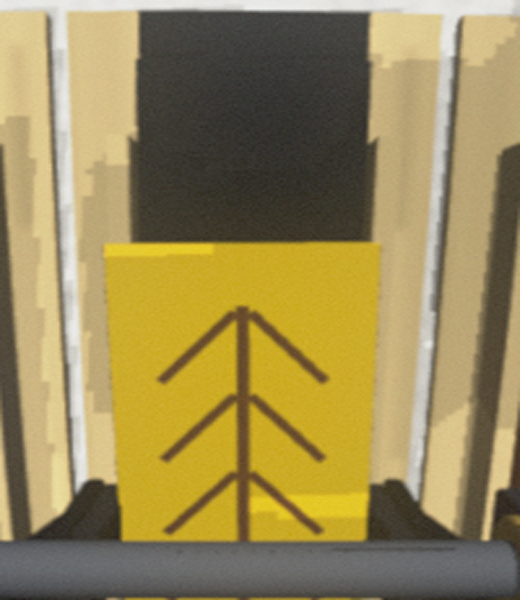

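The block's end spans crop columns 105–381 at row 243. The bed spans 138–369 at row 40 and about 135–373 at row 200. It looks roughly centred, so I'll compute the offset.

```bash
python3 - <<'E'
from h import *
c=calibration("wrist")
f=lambda L:(np.array(L)+.5)/[2.6,2]-.5+[190,0]
Y=w(c,f([(105,243),(381,243),(118,500),(370,500)]),.0699);m=(Y[0]+Y[1])/2;k=(Y[2]+Y[3])/2;print('block end',Y.round(4)[:,:2].tolist(),m,'ang',np.degrees(np.arctan2(*(k-m)[[1,0]])))
im=cv2.imread("pics/w3.png");g=im.mean(2);pts=[]
for r in range(10,118,6):
    d=np.nonzero(g[r,230:345]<62)[0]+230
    e=np.array([(d.min()-.5,r),(d.max()+.5,r)]);p=w(c,e,.014);pts.append(p.mean(0)[:2])
pts=np.array(pts);k=np.polyfit(pts[:,1],pts[:,0],1);print('bay axis slope',k,'ang',-90-np.degrees(np.arctan(k[0])),'resid',np.ptp(pts[:,0]-np.polyval(k,pts[:,1])))
print('axis x at block end',np.polyval(k,m[1]),'at tcp',np.polyval(k,-.1004))
e=w(c,f([(140,12),(369,13)]),.014);print('bed open end',e)
E
```

```text
block end [[0.5424, -0.0251], [0.5925, -0.0271], [0.5397, -0.0901], [0.5905, -0.0921]] [ 0.56744038 -0.0260934   0.0699    ] ang -92.08991615196942Traceback (most recent call last):
  File "<stdin>", line 8, in <module>
    return umr_minimum(a, axis, None, out, keepdims, initial, where)
ValueError: zero-size array to reduction operation minimum which has no identity
```

```bash
python3 - <<'E'
from h import *
c=calibration("wrist")
f=lambda L:(np.array(L)+.5)/[2.6,2]-.5+[190,0]
im=cv2.imread("pics/w3.png");g=im.mean(2);pts=[]
for r in range(12,118,5):
    d=np.nonzero(g[r,230:345]<85)[0]+230
    if len(d)<60: continue
    e=np.array([(d.min()-.5,r),(d.max()+.5,r)]);p=w(c,e,.014);pts.append(p.mean(0)[:2])
pts=np.array(pts);print(len(pts));k=np.polyfit(pts[:,1],pts[:,0],1);print('slope',k,'ang',-90-np.degrees(np.arctan(k[0])),'resid',np.ptp(pts[:,0]-np.polyval(k,pts[:,1])))
print('axis x at block end',np.polyval(k,-.0261),'at tcp',np.polyval(k,-.1004))
print('bed open end',w(c,f([(140,12),(369,13)]),.014))
E
```

```text
22
slope [0.04260224 0.57051871] ang -92.43945365822432 resid 0.000671709589715741
axis x at block end 0.5694067903598358 at tcp 0.5662414436365951
bed open end [[0.54611307 0.04365677 0.014     ]
 [0.59911929 0.04129072 0.014     ]]
```

Request:
{"name": "apply_moves", "arguments": {"deltas": [{"translation": [0.0018,-0.006,-0.005],"turn": [0,0,-0.006],"hand": 0.045},{"translation": [0,0,-0.007],"turn": [0,0,0],"hand": 0.045},{"translation": [0,0,-0.004],"turn": [0,0,0],"hand": 0.045},{"translation": [0,0,0],"turn": [0,0,0],"hand": 0.045}]}}

```text
time: 5.65
ee_pos: [0.5679, -0.1061, 0.0563]
eef_rot: [0.722, 0.691, -0.0, -0.001]
ft_force: [-0.0, -0.3, -3.1]
width: 0.0495
```

```bash
python3 -c "from h import *;st()"
```

```text
5.65 [ 0.5679 -0.1061  0.0563] [[0.999, -0.0438, -0.0018], [-0.0018, 0.0012, -1.0]] F [-0.  -0.3 -3.1] T [-0.04  0.12 -0.01] 0.0495
```

Request:
{"name": "apply_moves", "arguments": {"deltas": [{"translation": [-0.0018,0,0],"turn": [0,0,0],"hand": 0.045},{"translation": [0,0,-0.002],"turn": [0,0,0],"hand": 0.045}]}}

```text
time: 5.85
ee_pos: [0.5663, -0.1063, 0.0546]
eef_rot: [0.723, 0.691, 0.0, -0.001]
ft_force: [0.2, -0.3, -2.2]
width: 0.0494
```

```bash
python3 -c "from h import *;st()"
```

```text
5.85 [ 0.5663 -0.1063  0.0546] [[0.999, -0.0442, -0.0011], [-0.001, 0.0012, -1.0]] F [ 0.2 -0.3 -2.2] T [-0.08  0.06  0.01] 0.0494
```

Request:
{"name": "apply_moves", "arguments": {"deltas": [{"translation": [0,0,-0.003],"turn": [0,0,0],"hand": 0.045},{"translation": [0,0,-0.002],"turn": [0,0,0],"hand": 0.045}]}}

```text
time: 6.05
ee_pos: [0.5665, -0.1062, 0.0497]
eef_rot: [0.723, 0.691, 0.0, -0.001]
ft_force: [-0.5, 0.1, -2.4]
width: 0.0498
```

Request:
{"name": "apply_moves", "arguments": {"deltas": [{"translation": [0,0,-0.002],"turn": [0,0,0],"hand": 0.045}]}}

```text
time: 6.15
ee_pos: [0.5666, -0.1062, 0.0487]
eef_rot: [0.723, 0.691, 0.001, -0.001]
ft_force: [-12.7, 2.7, 31.8]
width: 0.0495
```

```bash
python3 -c "from h import *;st()"
```

```text
6.15 [ 0.5666 -0.1062  0.0487] [[0.999, -0.0441, -0.0003], [-0.0002, 0.0019, -1.0]] F [-12.7   2.7  31.8] T [0.57 3.04 0.  ] 0.0495
```

Contact came at TCP z 0.0487, so the block is on the bed top as expected. I'll feel towards the label under light pressure.

Request:
{"name": "apply_moves", "arguments": {"deltas": [{"translation": [-0.0005,-0.002,-0.0003],"turn": [0,0,0],"hand": 0.045},{"translation": [0,-0.002,-0.0005],"turn": [0,0,0],"hand": 0.045}]}}

```text
time: 6.35
ee_pos: [0.5669, -0.1094, 0.0488]
eef_rot: [0.722, 0.692, 0.002, -0.001]
ft_force: [-1.8, 3.6, 4.2]
width: 0.0495
```

```bash
python3 -c "from h import *;st()"
```

```text
6.35 [ 0.5669 -0.1094  0.0488] [[0.9991, -0.0434, 0.0011], [0.0013, 0.0033, -1.0]] F [-1.8  3.6  4.2] T [0.64 0.38 0.03] 0.0495
```

Request:
{"name": "apply_moves", "arguments": {"deltas": [{"translation": [-0.0006,-0.0018,-0.0006],"turn": [-0.003,-0.001,0],"hand": 0.045},{"translation": [0,-0.0018,-0.0006],"turn": [0,0,0],"hand": 0.045}]}}

```text
time: 6.55
ee_pos: [0.5674, -0.1108, 0.0487]
eef_rot: [0.722, 0.692, 0.003, 0.0]
ft_force: [-4.5, 6.0, 10.7]
width: 0.0497
```

Request:
{"name": "apply_moves", "arguments": {"deltas": [{"translation": [0,-0.0018,-0.0006],"turn": [0,0,0],"hand": 0.045}]}}

```text
time: 6.65
ee_pos: [0.5674, -0.1109, 0.0487]
eef_rot: [0.721, 0.692, 0.003, -0.001]
ft_force: [-6.5, 8.5, 13.3]
width: 0.0497
```

```bash
python3 -c "from h import *;st()"
```

```text
6.65 [ 0.5674 -0.1109  0.0487] [[0.9992, -0.0409, 0.0031], [0.0034, 0.0059, -1.0]] F [-6.5  8.5 13.3] T [ 1.72  1.68 -0.2 ] 0.0497
```

Request:
{"name": "apply_moves", "arguments": {"deltas": [{"translation": [-0.0015,-0.001,0.0002],"turn": [-0.006,0.003,-0.003],"hand": 0.045},{"translation": [0,-0.003,-0.0001],"turn": [0,0,0],"hand": 0.045}]}}

```text
time: 6.85
ee_pos: [0.566, -0.1143, 0.0487]
eef_rot: [0.722, 0.692, 0.0, 0.0]
ft_force: [0.5, -0.2, -2.8]
width: 0.0494
```

```bash
python3 -c "from h import *;st()"
```

```text
6.85 [ 0.566  -0.1143  0.0487] [[0.9991, -0.0429, 0.0005], [0.0005, -0.0001, -1.0]] F [ 0.5 -0.2 -2.8] T [-0.03  0.03 -0.02] 0.0494
```

Request:
{"name": "apply_moves", "arguments": {"deltas": [{"translation": [0,0,-0.001],"turn": [0,0,0],"hand": 0.045}]}}

```text
time: 6.95
ee_pos: [0.5659, -0.1153, 0.0475]
eef_rot: [0.722, 0.692, -0.0, 0.0]
ft_force: [0.3, -0.2, -2.7]
width: 0.0494
```

Request:
{"name": "apply_moves", "arguments": {"deltas": [{"translation": [0,-0.0015,-0.0001],"turn": [0,0,0],"hand": 0.045}]}}

```text
time: 7.05
ee_pos: [0.5656, -0.1169, 0.0469]
eef_rot: [0.722, 0.692, -0.0, 0.0]
ft_force: [-0.1, -0.1, -2.2]
width: 0.0494
```

Request:
{"name": "apply_moves", "arguments": {"deltas": [{"translation": [0,-0.002,-0.0004],"turn": [0,0,0],"hand": 0.045}]}}

```text
time: 7.15
ee_pos: [0.5656, -0.1178, 0.0463]
eef_rot: [0.722, 0.692, 0.0, -0.0]
ft_force: [0.2, 10.0, 2.4]
width: 0.0496
```

```bash
python3 -c "from h import *;st()"
```

```text
7.15 [ 0.5656 -0.1178  0.0463] [[0.9991, -0.0433, -0.0004], [-0.0004, 0.0007, -1.0]] F [ 0.2 10.   2.4] T [ 2.16  0.22 -0.22] 0.0496
```

The cleats have entered the recesses: z is below the bed level and a 10 N wall stops the block lengthwise. I'll back off slightly and lower.

Request:
{"name": "apply_moves", "arguments": {"deltas": [{"translation": [0,0.0014,-0.001],"turn": [0,0,0],"hand": 0.045},{"translation": [0,0,-0.002],"turn": [0,0,0],"hand": 0.045}]}}

```text
time: 7.35
ee_pos: [0.5656, -0.1166, 0.043]
eef_rot: [0.722, 0.692, 0.0, -0.0]
ft_force: [-0.3, 0.0, -2.6]
width: 0.0495
```

Request:
{"name": "apply_moves", "arguments": {"deltas": [{"translation": [0,0,-0.001],"turn": [0,0,0],"hand": 0.045}]}}

```text
time: 7.45
ee_pos: [0.5654, -0.117, 0.0418]
eef_rot: [0.722, 0.692, -0.0, -0.0]
ft_force: [-6.5, 2.1, 13.6]
width: 0.0496
```

```bash
python3 -c "from h import *;st()"
```

```text
7.45 [ 0.5654 -0.117   0.0418] [[0.999, -0.0437, -0.0009], [-0.0009, 0.0002, -1.0]] F [-6.5  2.1 13.6] T [0.4  1.4  0.04] 0.0496
```

Fully home: TCP z 0.0418 as predicted, with firm contact. Releasing and lifting.

Request:
{"name": "apply_moves", "arguments": {"deltas": [{"translation": [0,0,0.0003],"turn": [0,0,0],"hand": 0.062},{"translation": [0,0,0.0003],"turn": [0,0,0],"hand": 0.062},{"translation": [0,0,0.0],"turn": [0,0,0],"hand": 0.062},{"translation": [0,0,0.01],"turn": [0,0,0],"hand": 0.062},{"translation": [0,0,0.03],"turn": [0,0,0],"hand": 0.062}]}}

```text
time: 7.95
ee_pos: [0.5636, -0.1178, 0.0811]
eef_rot: [0.723, 0.691, -0.002, -0.002]
ft_force: [0.0, 0.1, 0.7]
width: 0.0619
```

Request:
{"name": "apply_moves", "arguments": {"deltas": [{"translation": [0,-0.02,0.04],"turn": [0,0,0],"hand": 0.062},{"translation": [0,-0.04,0.04],"turn": [0,0,0],"hand": 0.062},{"translation": [0,-0.04,0.03],"turn": [0,0,0],"hand": 0.062},{"translation": [0,-0.03,0],"turn": [0,0,0],"hand": 0.062},{"translation": [0,0,0],"turn": [0,0,0],"hand": 0.062}]}}

```text
time: 8.45
ee_pos: [0.5642, -0.2488, 0.2008]
eef_rot: [0.722, 0.692, -0.0, 0.002]
ft_force: [-0.7, 0.8, -0.0]
width: 0.0621
```

```bash
python3 - <<'E'
from h import *
s=st();a=camera("wrist")[...,::-1];t=camera("top")[...,::-1]
t=cv2.resize(t[85:270,220:500],None,fx=1.6,fy=1.6,interpolation=cv2.INTER_CUBIC);a=cv2.resize(a,(400,300))
H=np.zeros((300,850,3),np.uint8);H[:296,:448]=t;H[:,450:]=a;cv2.imwrite("pics/fin.png",H[:,:850])
cv2.imwrite("pics/fin.png",cv2.resize(H,(800,282)))
E
```

```text
8.45 [ 0.5642 -0.2488  0.2008] [[0.9991, -0.0412, 0.0033], [0.0031, -0.0038, -1.0]] F [-0.7  0.8 -0. ] T [-0.09  0.11 -0.06] 0.0621
```

View pics/fin.png

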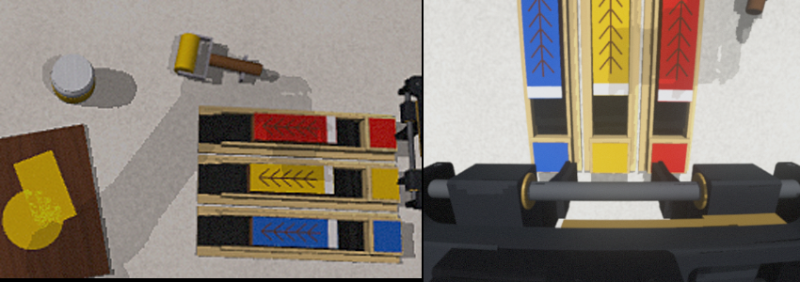

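The yellow block lies in its bay between red and blue, level with them, with its white band towards the label. The gripper is clear, so I'm handing in.

```bash
python3 -c "
from bench import order;print(order.close_job())"
```

```text
the job is handed in; nothing more can be done
None
```

The yellow block is in the yellow bay with its white band towards the label, both cleats in their recesses, and the job is handed in at about 8.5 s on the robot's clock.

**How it went:** I gripped the block near its top on the inking slab and set it on the bed about 10 mm short of the recesses. Then I slid it towards the label under light pressure until the cleats dropped in and met a 10 N stop. I backed off about 1.2 mm, pressed it home, let go and lifted clear.

**Last checks:**
- **Height:** the tool stood at z = 0.0487 with the block on the bed and 0.0418 when home. That is a drop of 6.9 mm against the expected 7, so the block's origin is at about 7 mm.
- **Position:** it lies about 20 mm towards the open end from the bay middle, within the 36 mm limit. I did not measure the sideways position again after letting go.
- **Final pictures:** the block looks flat and in line with its neighbours, and the red and blue blocks, the tin and the roller look unmoved. I judged these by eye. The gripper touches nothing.

**Disagreements:** the top and wrist cameras differed by 2–3 mm on the bay's position; I used the wrist view sideways and feel lengthwise. The first slide stuck from friction and slight contact with a side wall, and eased once I recentred and levelled the block.

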